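# Clip the wireless air sensor to the roasting rack's mast

### The job

Clip the wireless oven-air sensor to the mast of the roasting rack before the rack goes into the oven: lift the sensor out of its charging dock with its two orange tabs pinched fully together, which pushes its sprung hook out, slide the open hook round the mast until you feel the mast against the back of the hook, and then let the tabs go so that the hook draws the mast into the notch of the nose and the sensor stays hanging there level by itself. The mast may stand a little out of true, so go by feel and never press hard on it, do not drop the sensor, and leave the pan on the rack, the timer, the shaker and the small bowl where they are.

Things in the scene. Friction and masses are not known exactly. Their poses are not given: they have to be found in the camera images.
- clip: The sensor clip, about 75 to 120 g, 101 mm long. Origin on its long axis, 11 mm above its flat underside; x runs along it to the nose, z up. White housing x -20 to 9, 26 mm wide, z -11 to 8; white nose tube 13 mm thick x 14 to 46; nose with an upright 90 degree V-notch 6 mm wide, front face at x 52, z -9 to 9. Front orange tab fixed to it (see clip_pinch).
- clip_pinch (a point): Half-way between the outer faces of the two orange tabs, clip x -16, 24 mm above the clip's axis; same axes as the clip. Tabs are 26 mm wide, tops 36 mm above the axis, clear for fingers from 8 mm above it. Outer faces: front tab x 14 (fixed to the clip), rear tab x -46 (on the plunger): 60 mm apart at rest, 42 mm with the plunger fully in (stop).
- clip_hook (a joint): How far the plunger is pushed in and the steel hook out, m: 0 at rest (hook shut on the nose), 0.018 at the stop, about 0.004 with the mast seated in the notch. The spring needs 7.5 N to start and 9.7 N at the stop. It moves along the clip's x.
- clip_notch (a point): Where the mast's centre line lies when seated in the clip's notch: clip x 53, y 0, z 0. The hook is flat steel 12 mm tall: its back runs along x at y 3.2 to 5.7; its finger crosses to y -7.5, inner face at x 52 + hook travel; its end (y -5 to -7.5) has a 2 mm lip towards the nose. It is open to the -y side, where the mast enters.
- rack: Steel wire roasting rack, fixed, 190 x 150 mm (x, y), grid top 24 mm high; origin at the worktop under its centre, z up. Its mast stands off the middle of its -y edge: a 6 mm round rod with a 12 mm ball on top.
- mast_foot (a point): Foot of the mast, top of its fixed socket, 32 mm above the worktop; axes as the rack's. The rod is clear from 45 to 110 mm above the worktop, ball to 125 mm. It may lean up to 0.13 rad along x, 0.06 along y (half-way up it is off by up to 6 and 3 mm). Half-way up it springs 1 mm for 7.5 N; over 7 N on one side bends it.
- dock: Grey charging dock, fixed, 76 x 54 mm; origin at the worktop under its centre, x along its channel. Channel floor 19 mm high, 31 mm wide, open at both ends, side walls to 26 mm. The clip's housing lies in it, clip and dock x the same way, clip axis 30 mm above the worktop; the clip can slide along it.
- roast_pan: Steel pan standing on the rack, 132 x 108 x 70 mm, origin at its underside; leave it.
- timer: Red and white kitchen timer, 62 mm wide, 54 mm tall, origin at its underside; leave it.
- salt: Steel shaker, 69 mm wide, 96 mm tall, origin at its underside; leave it.
- bowl: Small steel bowl, 115 mm wide, 38 mm tall, origin at its underside; leave it.
Not all that is in view belongs to the job. What is shaped like the clip but yellow is not meant.

How it is judged:
On the way, in this order (a step that is already met when the one before it is completed fails the run):
1. the clip is off its dock with its hook pushed fully out (value of joint clip_hook above 0.0155 m and height (world z) of clip above 0.045 m and contact force between clip and dock below 0.5 N), for 0.2 s.
2. the open hook is round the mast and the mast is felt: at least 0.5 N between them with the hook out (value of joint clip_hook above 0.0145 m and contact force between clip and rack above 0.5 N and horizontal distance between clip_notch and mast_foot below 0.022 m and height (world z) of clip_notch between 0.05 and 0.11 m), for 0.1 s.
At the end, for the whole second after the job is handed in: The hook holds the mast in the notch (travel 3 to 5.5 mm), notch within 12 mm of the mast's foot seen from above and 50 to 110 mm above the worktop, clip tilted less than 0.3 rad, let go and at rest (value of joint clip_hook between 0.003 and 0.0055 m and horizontal distance between clip_notch and mast_foot below 0.012 m and height (world z) of clip_notch between 0.05 and 0.11 m and angle between clip's own z axis and vertical below 0.3 rad and linear speed of clip below 0.02 m/s and angular speed of clip below 0.3 rad/s and contact force between the fingers and clip below 0.3 N); the robot touches nothing.
It fails at once if the open hook or the clip presses the mast or rack with more than 7 N, or the shut one with more than 30 N ((contact force between clip and rack above 7 N and value of joint clip_hook above 0.008 m) or contact force between clip and rack above 30 N).
It fails at once if fingers press the rack or its mast with more than 5 N (contact force between the fingers and rack above 5 N).
It fails at once if the clip is dropped on the worktop (height (world z) of clip below 0.02 m).
It fails at once if the pan on the rack, the timer, the shaker or the small bowl is shifted more than 15 mm (distance of any of roast_pan, timer, salt, bowl from where it was at the start of the episode above 0.015 m).
It also fails if it takes over 45 s, if anything falls off the work surface, if the arm or the gripper's body presses on something with over 40 N, if the wrist force passes 120 N, or if a joint passes its speed limit or range.

### The arm

A 6-joint arm with a two-finger parallel gripper is mounted at the origin on a cart in front of the work surface, level with it; the furniture and walls round the work are solid. World frame = base frame: x ahead of the robot, y to its left, z up, the work surface at z = 0. Lengths are in m, angles in rad, forces in N, time in s.
With the tool pointing down it reaches from about 0.25 to 0.775 m from the base axis. Payload 4 kg.
Tool frame: the origin (TCP) lies on the centre line of the jaws, within the pads' length; the fingertips stand 17 mm ahead of it and the grasp point (between the pads) lies 2 mm behind it; z points along the fingers, y is the line along which they close (so a half turn about z gives the same grasp; the last joint's range is limited). The gripper opens to 94 mm and grips with 3 to 60 N. Pads are 16 mm wide; open, the fingers measure 119 mm over their backs; the gripper's body (75 mm by 177 mm) begins 78 mm behind the grasp point.
Start: joints at [1.134, 0.087, 1.371, -0, 1.684, -0.103], TCP at [0.18, 0.52, 0.223] pointing down, gripper open.
Joint ranges: [-3.1, 3.1], [-0.76, 2.03], [0.27, 2.55], [-1.08, 4.22], [0.17, 2.65], [-2.57, 2.57]. Speed limits (rad/s): [2.79, 2.79, 3.14, 3.14, 3.14, 3.14].

### API

Orientations are given as [roll, pitch, yaw] about the fixed x, y, z axes, in that order (R = Rz(yaw) Ry(pitch) Rx(roll)).
In Python, from bench import robot gives the robot as it stands.
- The arm moves only by the tool servo_tool, never from a script. Its argument "plan" is a list of rows, each a list of 7 numbers: the shift along the tool's x, y, z normalised to -1 to 1, where 1 is 0.1 m, then the turn, a rotation vector about the tool's x, y, z normalised to -1 to 1, where 1 is pi/2 rad, then the finger opening in mm, from 0 to 94. In form: [[x, y, z, ax, ay, az, gripper], ...]. A call has 1 to 12 rows; each row is the pose to reach, as a shift and turn from the pose commanded when the call began, along the tool's axes at that moment; what a row does not reach only later rows make up. A row lasts 1/12 s, in which the tool goes at most 41.7 mm and 7.16 degrees, less where a joint would pass 70% of its speed; a pose out of reach is approached as far as the arm can. A call with a number of a shift or a turn outside -1 to 1 is refused whole. A call with a gripper value outside its range is refused whole. The fingers move at their own pace and stop on an object; the grip force is fixed at half the most. Time passes only in rows, so rows that repeat a pose let the fingers close. It gives the time, the measured TCP pose, the force, the opening and the grip force at its end, in the units of the state.
- robot.get_obs(): the state, without advancing time (a new reading comes with each control period).
- robot.snapshot(name): name is "scene" or "top" or "wrist"; returns the picture (400x640x3 uint8, red, green, blue); there is no depth.
- robot.camera_params(name): a dict with "camera_matrix" (3x3 intrinsics, pixels), "distortion" ([k1, k2, p1, p2, k3] as OpenCV has them; the pictures are not rectified), "rvec" (rotation vector, rad) and "tvec" (3), from world to camera coordinates, as OpenCV has them; the wrist camera has in their place "tool_from_camera" (4x4, takes a point from camera to tool coordinates, whose origin is the TCP and whose axes are the flange's). Camera axes: x right, y down, z forward; pixel columns grow to the right and rows downward; lengths in m; the calibration is good to about 2 mm. A picture is of the moment at which its call begins: read the wrist's pose just before it. camera_params takes no time and is no camera call.
- robot.close_job(): hands the job in; it is judged then, once.
Trained networks look in the newest picture that a camera, given by its name, has taken for a name from the list of things; names that differ only in an ending like _2 or _b are one class to them, and where a whole thing is asked for, a point or a joint stands for the part that bears it (a point fixed in the world has none). Each returns a list of dicts, best first, with "conf" (0 to 1); they miss things now and then, are a little off and sometimes report something else, mostly with a low value. They report only what shows in the picture. A call takes as long as a camera call. They do not tell look-alikes from the thing itself.
- robot.find_in(thing, camera): "extent" ([centre column, centre row, width, height] in pixels, round what is visible of it).
The state is a dict: "time": time; "joint_positions": joint angles; "qvel": joint speeds; "joint_torque": joint torques, N m; "tool_pos": TCP position; "ee_rot": TCP orientation; "wrist_force": force on the tool from outside, world axes, zero at the start; "wrist_torque": the same for the moment, N m; "width": finger opening in m; "finger_force": force on a finger pad.
Only numpy, scipy, OpenCV 4.12 (cv2) and the standard library are available. Lean on these libraries where they do the work, as an engineer would, in place of code of your own. Each camera call takes 0.05 s, during which the arm holds its last target. There are 200 camera calls.

## Working session

There is one attempt and no reset: what is moved stays moved. The work goes in short steps, Python scripts to look and compute and a tool call to move; the robot and the scene stay as the last step left them, time stands still between calls to the robot, and variables do not carry over. Pictures are saved under pics/ and viewed, at most 12 in all, crops included, and the job is handed in when it is done.

Besides the shell and the picture viewer there is one more tool, called after ">>>" by a JSON object that holds its "name" and its "arguments", one argument or row to a line. servo_tool: Moves the arm, as the interface text tells. Scaled input: -1 to 1 covers 0.1 m each way for a shift and pi/2 rad each way for a turn. Its arguments: {"type":"object","properties":{"plan":{"type":"array","items":{"type":"array","items":{"type":"number"}}}},"required":["plan"]}

```bash
mkdir -p pics; ls; python3 - <<'E'
from bench import robot
import cv2, numpy as np
o=robot.get_obs(); print({k:np.round(v,3).tolist() for k,v in o.items()})
for c in ["scene","top"]:
    im=robot.snapshot(c); cv2.imwrite(f"pics/{c}0.png",im[:,:,::-1])
    for t in ["clip","rack","dock","roast_pan","timer","salt","bowl"]:
        print(c,t,[(np.round(d["extent"]).tolist(),round(d["conf"],2)) for d in robot.find_in(t,c)][:3])
    p=robot.camera_params(c); print({k:np.round(v,3).tolist() for k,v in p.items()})
p=robot.camera_params("wrist"); print({k:np.round(v,3).tolist() for k,v in p.items()})
E
```

```text
pics
{'time': 0.0, 'joint_positions': [1.134, 0.088, 1.372, -0.0, 1.684, -0.103], 'qvel': [-0.001, 0.002, -0.0, 0.0, -0.002, -0.0], 'joint_torque': [0.0, -34.018, -30.243, 0.072, 0.033, -0.0], 'tool_pos': [0.18, 0.519, 0.221], 'ee_rot': [-3.139, -0.0, 2.808], 'wrist_force': [0.29, 0.746, -0.44], 'wrist_torque': [0.013, -0.051, 0.004], 'finger_force': 0.0, 'width': 0.094}
scene clip [([447.0, 298.0, 39.0, 25.0], 0.76), ([307.0, 237.0, 37.0, 20.0], 0.6)]
scene rack [([213.0, 171.0, 81.0, 48.0], 0.82)]
scene dock [([309.0, 240.0, 30.0, 26.0], 0.9)]
scene roast_pan [([207.0, 149.0, 56.0, 51.0], 0.64)]
scene timer [([377.0, 215.0, 26.0, 25.0], 0.62), ([309.0, 235.0, 40.0, 19.0], 0.55)]
scene salt [([319.0, 172.0, 25.0, 39.0], 0.83)]
scene bowl [([363.0, 281.0, 50.0, 47.0], 0.77), ([309.0, 234.0, 40.0, 18.0], 0.34)]
{'camera_matrix': [[501.744, 0.0, 313.768], [0.0, 501.744, 201.036], [0.0, 0.0, 1.0]], 'distortion': [-0.061, 0.0, 0.0, 0.0, 0.0], 'rvec': [2.226, -1.16, 0.391], 'tvec': [-0.438, 0.317, 1.162]}
top clip [([326.0, 214.0, 31.0, 16.0], 0.62), ([438.0, 200.0, 22.0, 24.0], 0.48)]
top rack [([215.0, 208.0, 55.0, 62.0], 0.74), ([292.0, 158.0, 22.0, 29.0], 0.36)]
top dock [([329.0, 216.0, 21.0, 16.0], 0.8)]
top roast_pan [([196.0, 201.0, 38.0, 42.0], 0.86), ([382.0, 226.0, 38.0, 35.0], 0.73)]
top timer [([358.0, 163.0, 21.0, 25.0], 0.67)]
top salt [([295.0, 158.0, 19.0, 28.0], 0.89)]
top bowl [([384.0, 226.0, 37.0, 32.0], 0.75), ([292.0, 159.0, 22.0, 27.0], 0.54)]
{'camera_matrix': [[436.674, 0.0, 318.028], [0.0, 436.674, 195.767], [0.0, 0.0, 1.0]], 'distortion': [-0.083, 0.0, 0.0, 0.0, 0.0], 'rvec': [2.158, -2.207, 0.059], 'tvec': [-0.16, 0.534, 1.4]}
{'camera_matrix': [[329.67, 0.0, 317.797], [0.0, 329.67, 204.705], [0.0, 0.0, 1.0]], 'distortion': [0.003, 0.0, 0.0, 0.0, 0.0], 'tool_from_camera': [[0.0, -0.963, -0.27, 0.078], [1.0, 0.0, -0.0, 0.001], [0.0, -0.27, 0.963, -0.162], [0.0, 0.0, 0.0, 1.0]]}
```

```bash
cat > h.py <<'E'
from bench import robot
import cv2, numpy as np
from scipy.spatial.transform import Rotation as Rn
def cam(c, obs=None):
    p=robot.camera_params(c); K=np.array(p["camera_matrix"]); D=np.array(p["distortion"])
    if "rvec" in p: R=cv2.Rodrigues(np.array(p["rvec"]))[0]; t=np.array(p["tvec"]).ravel()
    else:
        o=obs or robot.get_obs(); T=np.eye(4); T[:3,:3]=Rn.from_euler("xyz",o["ee_rot"]).as_matrix(); T[:3,3]=o["tool_pos"]
        M=np.linalg.inv(T@np.array(p["tool_from_camera"])); R,t=M[:3,:3],M[:3,3]
    return K,D,R,t
def ray(uv,z,C):
    K,D,R,t=C; n=cv2.undistortPoints(np.array([[uv]],float),K,D).ravel()
    d=R.T@np.array([n[0],n[1],1]); c=-R.T@t; return c+d*(z-c[2])/d[2]
def proj(P,C):
    K,D,R,t=C; return cv2.projectPoints(np.array(P,float).reshape(-1,1,3),cv2.Rodrigues(R)[0],t,K,D)[0].reshape(-1,2)
def tri(obs):  # [(uv,C),...]
    A=[];b=[]
    for uv,C in obs:
        K,D,R,t=C; n=cv2.undistortPoints(np.array([[uv]],float),K,D).ravel()
        for i in (0,1): A.append(R[i]-n[i]*R[2]); b.append(n[i]*t[2]-t[i])
    r=np.linalg.lstsq(np.array(A),np.array(b),rcond=None); return r[0]
E
python3 - <<'E'
from h import *
T=cam("top");S=cam("scene")
for n,uv,z in [("dock",(329,216),.02),("clip?",(326,214),.04),("clip2",(438,200),.03),("rack",(215,208),.03),("pan",(196,201),.06),("timer",(358,163),.03),("salt",(295,158),.05),("bowl",(384,226),.02)]: print(n,ray(uv,z,T).round(3))
a=cv2.imread("pics/scene0.png")[100:330,150:490]; b=cv2.imread("pics/top0.png")[120:270,160:460]
cv2.imwrite("pics/a.png",cv2.resize(a,(800,541),interpolation=3)); cv2.imwrite("pics/b.png",cv2.resize(b,(800,400),interpolation=3))
E
```

```text
dock [ 0.464 -0.206  0.02 ]
clip? [ 0.47  -0.196  0.04 ]
clip2 [ 0.507 -0.558  0.03 ]
rack [0.497 0.161 0.03 ]
pan [0.52  0.215 0.06 ]
timer [ 0.632 -0.304  0.03 ]
salt [ 0.65  -0.102  0.05 ]
bowl [ 0.428 -0.383  0.02 ]
```

View pics/a.png

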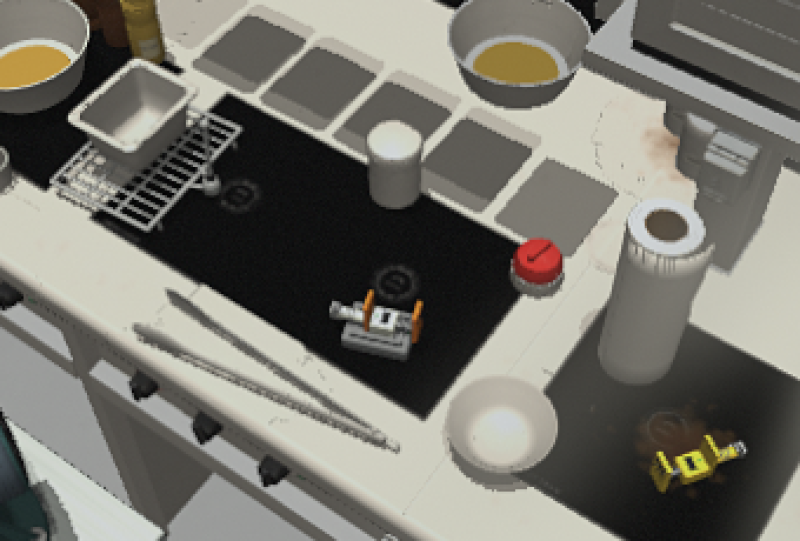

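View pics/b.png

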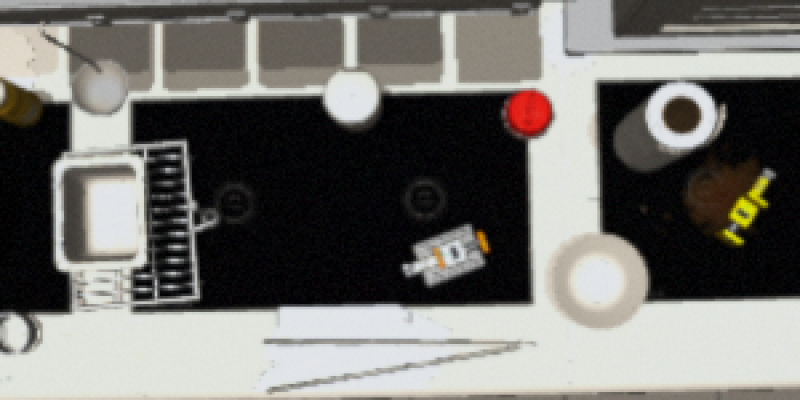

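The white and orange clip is in the dock, with its nose at about top pixel (312,220). The mast is at about (238,201), off the rack's right-hand (-y) edge. The yellow clip is a decoy. I'll move over there and look at the mast on the way.

>>> {"name": "servo_tool", "arguments": {
  "plan": [
    [-1,-1,0,0,0,0,90],
    [-1,-1,0,0,0,0,90],
    [-1,-1,0,0,0,0,90],
    [-1,-1,0,0,0,0,90]
  ]
}}

```text
time: 1.13
tool_pos: [0.2432, 0.3891, 0.2227]
ee_rot: [-3.141, 0.002, 2.805]
wrist_force: [0.5, 1.0, 1.0]
width: 0.0903
finger_force: 0.0
```

>>> {"name": "servo_tool", "arguments": {
  "plan": [
    [-1,-1,0,0,0,0,90],
    [-1,-1,0,0,0,0,90],
    [-1,-1,0,0,0,0,90],
    [-1,-1,0,0,0,0,90]
  ]
}}

```text
time: 1.47
tool_pos: [0.3049, 0.2617, 0.2228]
ee_rot: [-3.141, 0.002, 2.804]
wrist_force: [0.1, 0.5, -0.9]
width: 0.0901
finger_force: 0.0
```

>>> {"name": "servo_tool", "arguments": {
  "plan": [
    [-1,-1,0,0,0,0,90],
    [-1,-1,0,0,0,0,90],
    [-1,-1,0,0,0,0,90],
    [-1,-1,0,0,0,0,90],
    [-1,-1,0,0,0,0,90],
    [-1,-1,0,0,0,0,90]
  ]
}}

```text
time: 1.97
tool_pos: [0.3655, 0.1375, 0.2226]
ee_rot: [3.141, -0.0, 2.805]
wrist_force: [0.6, 0.5, 0.3]
width: 0.0898
finger_force: 0.0
```

```bash
cat >> h.py <<'E'
import pickle
def shot(name):
    o=robot.get_obs(); im=robot.snapshot("wrist")[:,:,::-1]; cv2.imwrite(f"pics/{name}.png",im)
    pickle.dump(o,open(f"pics/{name}.pkl","wb")); return o,im
def wcam(name): return cam("wrist",pickle.load(open(f"pics/{name}.pkl","rb")))
E
python3 - <<'E'
from h import *
o,im=shot("w1"); print(o["time"],o["tool_pos"],o["ee_rot"])
print(ray((237.6,201.4),.1,cam("top")), proj([[.51,.09,.03],[.51,.09,.12]],wcam("w1")))
E
```

```text
1.9667 [0.36550594 0.13748066 0.222587  ] [ 3.14084662e+00 -2.68908710e-04  2.80513127e+00]
[0.51313813 0.07384835 0.1       ] [[319.67524247 307.91093736]
 [320.21706624 361.41591221]]
```

View pics/w1.png

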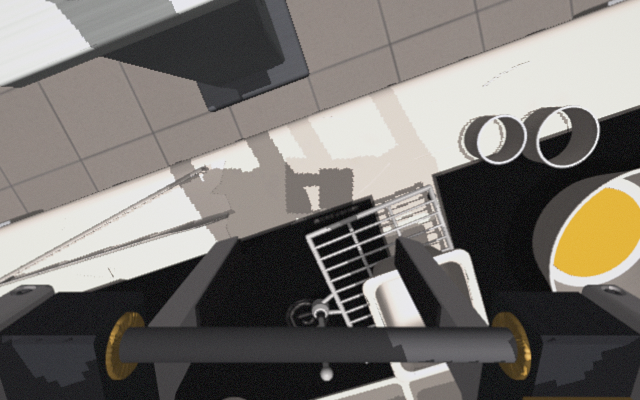

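The wrist picture shows the mast's socket at about (320,307) and the ball at (326,371). Next I go over the dock.

>>> {"name": "servo_tool", "arguments": {
  "plan": [
    [-1,-1,0,0,0,0,90],
    [-1,-1,0,0,0,0,90],
    [-1,-1,0,0,0,0,90],
    [-1,-1,0,0,0,0,90]
  ]
}}

```text
time: 2.35
tool_pos: [0.4283, 0.009, 0.2223]
ee_rot: [-3.14, 0.001, 2.808]
wrist_force: [-0.8, -0.2, 0.2]
width: 0.0896
finger_force: 0.0
```

>>> {"name": "servo_tool", "arguments": {
  "plan": [
    [-0.7,-1,0,0,0,0.1,90],
    [-0.7,-1,0,0,0,0.2,90],
    [-0.7,-1,0,0,0,0.3,90],
    [-0.7,-1,0,0,0,0.4,90],
    [-0.7,-1,0,0,0,0.5,90],
    [-0.7,-1,0,0,0,0.6,90],
    [-0.7,-1,0,0,0,0.7,90],
    [-0.7,-1,0,0,0,0.8,90],
    [-0.7,-1,0,0,0,0.8,90],
    [-0.7,-1,0,0,0,0.8,90],
    [-0.7,-1,0,0,0,0.8,90]
  ]
}}

```text
time: 3.27
tool_pos: [0.4609, -0.1048, 0.2225]
ee_rot: [3.141, -0.001, 1.552]
wrist_force: [-1.0, 0.3, 0.3]
width: 0.0898
finger_force: 0.0
```

>>> {"name": "servo_tool", "arguments": {
  "plan": [
    [0,0,0,0,0,0.78,90],
    [0,0,0,0,0,0.78,90],
    [0,0,0,0,0,0.78,90],
    [0,0,0,0,0,0.78,90],
    [0,0,0,0,0,0.78,90],
    [0,0,0,0,0,0.78,90],
    [0,0,0,0,0,0.78,90],
    [0,0,0,0,0,0.78,90],
    [0,0,0,0,0,0.78,90],
    [0,0,0,0,0,0.78,90],
    [0,0,0,0,0,0.78,90],
    [0,0,0,0,0,0.78,90]
  ]
}}

```text
time: 4.27
tool_pos: [0.4607, -0.1057, 0.2225]
ee_rot: [-3.141, -0.0, 0.332]
wrist_force: [-0.2, 0.5, 0.5]
width: 0.0899
finger_force: 0.0
```

```bash
python3 - <<'E'
from h import *
o,im=shot("w2"); print(o["time"],o["tool_pos"],o["ee_rot"])
for t in ["clip","dock"]: print(t,robot.find_in(t,"wrist"))
C=wcam("w1"); print("foot",ray((320,307),.032,C),"ball",ray((326,371),.119,C))
E
```

```text
4.2667 [ 0.46065941 -0.10566944  0.22247006] [-3.14126785e+00 -1.41694970e-04  3.32303711e-01]
clip [{'extent': [400.1, 215.1, 104.4, 35.3], 'conf': 0.63}]
dock [{'extent': [397.5, 204.5, 67.2, 48.0], 'conf': 0.61}]
foot [0.50679335 0.09078577 0.032     ] ball [0.52229085 0.09082939 0.119     ]
```

View pics/w2.png

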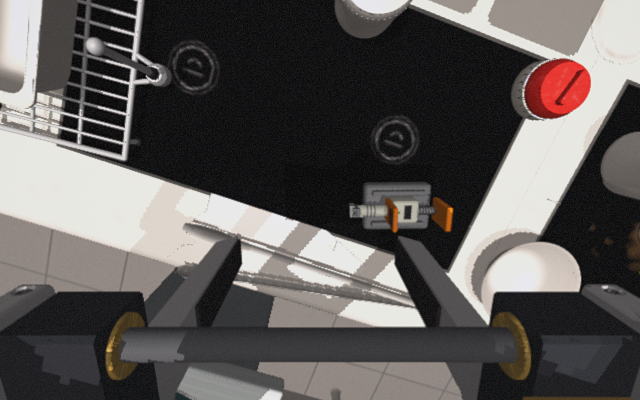

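The clip lies nearly horizontal in the picture at (350–455, 215). The mast's ball is at (95,46) and its foot at (160,76). I'll zoom in once to get precise points.

```bash
python3 - <<'E'
from h import *
im=cv2.imread("pics/w2.png"); C1,C2=wcam("w1"),wcam("w2")
print("foot",ray((160,76),.032,C2),"ball2",ray((95,46),.119,C2),"tri ball",tri([((326,371),C1),((95,46),C2)]),"tri foot",tri([((320,307),C1),((160,76),C2)]))
a=cv2.resize(im[170:245,340:465],(800,480),interpolation=2); b=cv2.resize(im[30:95,75:185],(400,236),interpolation=2)
cv2.imwrite("pics/z.png",np.vstack([a[:,:],]));
hsv=cv2.cvtColor(im,cv2.COLOR_BGR2HSV); m=cv2.inRange(hsv,(5,150,60),(22,255,255)); m[:, :340]=0; m[:,470:]=0; m[245:]=0;m[:170]=0
n,l,s,c=cv2.connectedComponentsWithStats(m)
for i in range(1,n):
    if s[i,4]>15: print(s[i],c[i])
# model prediction for clip at P0=(x,y), yaw
for pt in [(350,213),(455,213)]: print(ray(pt,.03,C2))
E
```

```text
foot [0.51675489 0.08095845 0.032     ] ball2 [0.52593344 0.09065344 0.119     ] tri ball [0.52513768 0.09117081 0.11712059] tri foot [0.51597278 0.08775477 0.01702799]
[432 197  22  35 496] [442.76209677 214.08266129]
[385 198  13  35 215] [392.08837209 214.69302326]
[ 0.44404271 -0.149382    0.03      ]
[ 0.48253189 -0.26095216  0.03      ]
```

View pics/z.png

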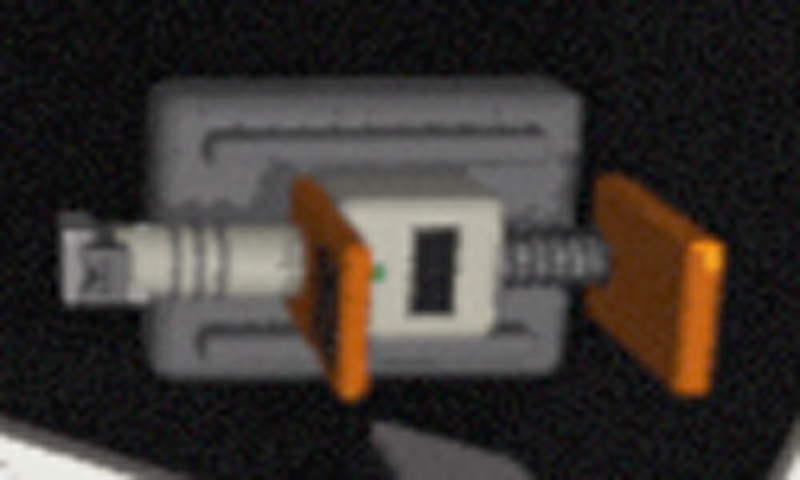

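```bash
python3 - <<'E'
from h import *
C=wcam("w2"); f=lambda z:[ray((340+u/6.4,170+v/6.4),.066,C) for u,v in z]
fa,fb,ra,rb=f([(345,243),(338,400),(722,243),(710,395)])
F=(fa+fb)/2;Rr=(ra+rb)/2; d=F-Rr; print(F,Rr,np.linalg.norm(d),np.arctan2(d[1],d[0]),"edges",np.linalg.norm(fa-fb),np.linalg.norm(ra-rb)); M=(F+Rr)/2
o=robot.get_obs(); Rt=Rn.from_euler("xyz",o["ee_rot"]).as_matrix(); tgt=M.copy(); tgt[2]=.057
print("pinch",M,"shift tool",Rt.T@(tgt-o["tool_pos"]), "tab normal ang",[np.arctan2(*(p-q)[1::-1]) for p,q in ((fa,fb),(ra,rb))])
# dock left/right edges
g=lambda z,h:[ray((340+u/6.4,170+v/6.4),h,C) for u,v in z]
a,b=g([(152,85),(578,88)],.026); e=a-b; print("dock yaw",np.arctan2(e[1],e[0]),np.linalg.norm(e))
E
```

```text
[ 0.46028825 -0.1867068   0.066     ] [ 0.48006647 -0.24272338  0.066     ] 0.05940567783551108 1.910210513137225 edges 0.026238913726897822 0.02538931068105246
pinch [ 0.47017736 -0.21471509  0.066     ] shift tool [-0.02596814  0.10581025  0.16543667] tab normal ang [np.float64(0.35137878386648863), np.float64(0.3662809260637353)]
dock yaw 1.8957138734052457 0.07385437326249301
```

The tab spacing comes out at 59.4 mm (true 60) and the yaw matches, so I'll descend and pinch.

>>> {"name": "servo_tool", "arguments": {
  "plan": [
    [-0.26,1,0.5,0,0,0,88],
    [-0.26,1,0.8,0,0,0,88],
    [-0.26,1,0.8,0,0,0,88],
    [-0.26,1,0.8,0,0,0,88],
    [-0.26,1,0.8,0,0,0,88],
    [-0.26,1,0.8,0,0,0,88]
  ]
}}

```text
time: 4.92
tool_pos: [0.4679, -0.2094, 0.1427]
ee_rot: [-3.141, -0.0, 0.326]
wrist_force: [0.0, 1.2, -0.2]
width: 0.0882
finger_force: 0.0
```

>>> {"name": "servo_tool", "arguments": {
  "plan": [
    [0,0.06,0.3,0,0,0,88],
    [0,0.06,0.5,0,0,0,88],
    [0,0.06,0.7,0,0,0,88],
    [0,0.06,0.85,0,0,0,88],
    [0,0.06,0.85,0,0,0,88],
    [0,0.06,0.85,0,0,0,88],
    [0,0.06,0.85,0,0,0,88]
  ]
}}

```text
time: 5.5
tool_pos: [0.4714, -0.2154, 0.06]
ee_rot: [3.139, -0.003, 0.327]
wrist_force: [0.0, -0.6, 0.6]
width: 0.088
finger_force: 0.0
```

>>> {"name": "servo_tool", "arguments": {
  "plan": [
    [0,0,0,0,0,0,70],
    [0,0,0,0,0,0,64],
    [0,0,0,0,0,0,60],
    [0,0,0,0,0,0,56],
    [0,0,0,0,0,0,52],
    [0,0,0,0,0,0,48],
    [0,0,0,0,0,0,44],
    [0,0,0,0,0,0,38],
    [0,0,0,0,0,0,36],
    [0,0,0,0,0,0,36],
    [0,0,0,0,0,0,36],
    [0,0,0,0,0,0,36]
  ]
}}

```text
time: 6.5
tool_pos: [0.47, -0.2151, 0.058]
ee_rot: [-3.141, -0.001, 0.326]
wrist_force: [-1.4, 4.0, 5.1]
width: 0.0415
finger_force: 30.0
```

>>> {"name": "servo_tool", "arguments": {
  "plan": [
    [0,0,-0.1,0,0,0,36],
    [0,0,-0.3,0,0,0,36],
    [0,0,-0.6,0,0,0,36],
    [0,0,-0.9,0,0,0,36],
    [0,0,-0.9,0,0,0,36],
    [0,0,-0.9,0,0,0,36],
    [0,0,-0.9,0,0,0,36],
    [0,0,-0.9,0,0,0,36]
  ]
}}

```text
time: 7.17
tool_pos: [0.4688, -0.2152, 0.1455]
ee_rot: [-3.139, 0.002, 0.326]
wrist_force: [-0.2, -0.2, -1.0]
width: 0.042
finger_force: 29.9
```

```bash
python3 - <<'E'
from h import *
o,im=shot("w3"); print({k:np.round(v,4).tolist() for k,v in o.items() if k in("time","tool_pos","ee_rot","width","finger_force","wrist_force")})
# predicted clip points under assumed grasp, tool coords: clip x=-ytool, origin: clip x(tcp)=-7
C=wcam("w3"); Rt=Rn.from_euler("xyz",o["ee_rot"]).as_matrix()
def clip2w(p): x,y,z=p; t=np.array([-y,-(x+.007),-(z-.0275)]); return o["tool_pos"]+Rt@t   # clip y = -tool x
for p in [(.053,0,0),(.073,0,0),(.052,0,.009),(.014,0,.036),(-.028,0,.036),(.07,-.0075,.006),(.07,.0057,.006)]: print(p,proj([clip2w(p)],C).round(1))
cv2.imwrite("pics/z3.png",cv2.resize(im[150:400,120:520],(800,500),interpolation=2))
E
```

```text
{'time': 7.1667, 'tool_pos': [0.4688, -0.2152, 0.1455], 'ee_rot': [-3.1393, 0.0024, 0.3257], 'wrist_force': [-0.2008, -0.2356, -0.9714], 'finger_force': 29.9356, 'width': 0.042}
(0.053, 0, 0) [[221.3 244.8]]
(0.073, 0, 0) [[188.9 244.8]]
(0.052, 0, 0.009) [[218.7 250.6]]
(0.014, 0, 0.036) [[277.7 271.8]]
(-0.028, 0, 0.036) [[359.6 271.8]]
(0.07, -0.0075, 0.006) [[188.8 236.9]]
(0.07, 0.0057, 0.006) [[191.1 257.4]]
```

View pics/z3.png

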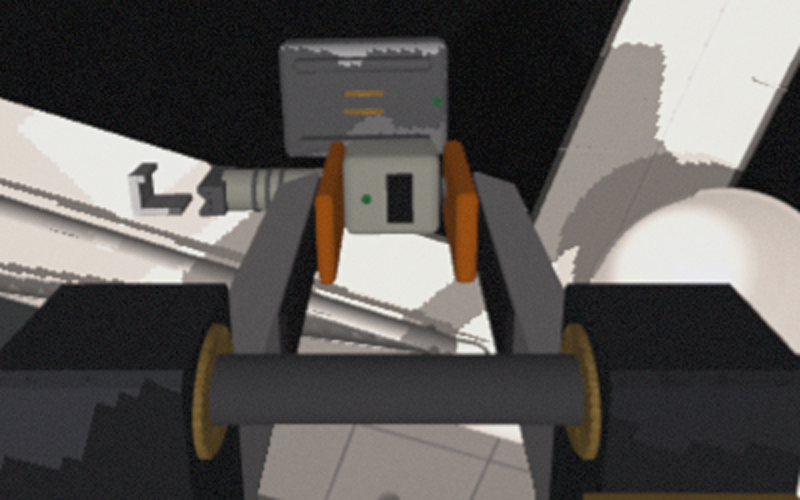

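The hook is fully out and the clip is off the dock. The nose face is at about px (220,245) and the finger at about (193,245), so the clip sits roughly 2 mm toward the tool's +x. Next I move beside the mast.

>>> {"name": "servo_tool", "arguments": {
  "plan": [
    [0.15,-0.27,0,0,0,0,36],
    [0.29,-0.54,0,0,0,0,36],
    [0.44,-0.8,0,0,0,0,36],
    [0.55,-1,0,0,0,0,36],
    [0.55,-1,0,0,0,0,36]
  ]
}}

```text
time: 7.63
tool_pos: [0.4894, -0.0993, 0.1458]
ee_rot: [-3.138, 0.001, 0.33]
wrist_force: [0.6, -0.2, -0.2]
width: 0.0418
finger_force: 29.9
```

>>> {"name": "servo_tool", "arguments": {
  "plan": [
    [0.15,-0.27,0,0,0,0,36],
    [0.29,-0.54,0,0,0,0,36],
    [0.44,-0.8,0,0,0,0,36],
    [0.55,-1,0,0,0,0,36],
    [0.55,-1,0.1,0,0,0,36],
    [0.55,-1,0.25,0,0,0,36],
    [0.55,-1,0.43,0,0,0,36],
    [0.55,-1,0.43,0,0,0,36],
    [0.55,-1,0.43,0,0,0,36],
    [0.55,-1,0.43,0,0,0,36],
    [0.55,-1,0.43,0,0,0,36]
  ]
}}

```text
time: 8.55
tool_pos: [0.5106, 0.0085, 0.1054]
ee_rot: [3.141, -0.002, 0.325]
wrist_force: [-0.2, 0.2, -1.2]
width: 0.0416
finger_force: 29.9
```

```bash
python3 - <<'E'
from h import *
o,im=shot("w4"); print({k:np.round(v,4).tolist() for k,v in o.items() if k in("time","tool_pos","ee_rot","width","finger_force","wrist_force")})
print(proj([[.525,.091,.119],[.521,.0895,.075],[.517,.088,.032]],wcam("w4")))
cv2.imwrite("pics/z4.png",cv2.resize(im[100:300,100:360],(780,600),interpolation=2))
E
```

```text
{'time': 8.55, 'tool_pos': [0.5106, 0.0085, 0.1054], 'ee_rot': [3.1408, -0.0015, 0.3251], 'wrist_force': [-0.2182, 0.1528, -1.227], 'finger_force': 29.9355, 'width': 0.0416}
[[160.59720289 198.74377911]
 [195.50322446 187.2783305 ]
 [217.35320952 180.23539512]]
```

View pics/z4.png

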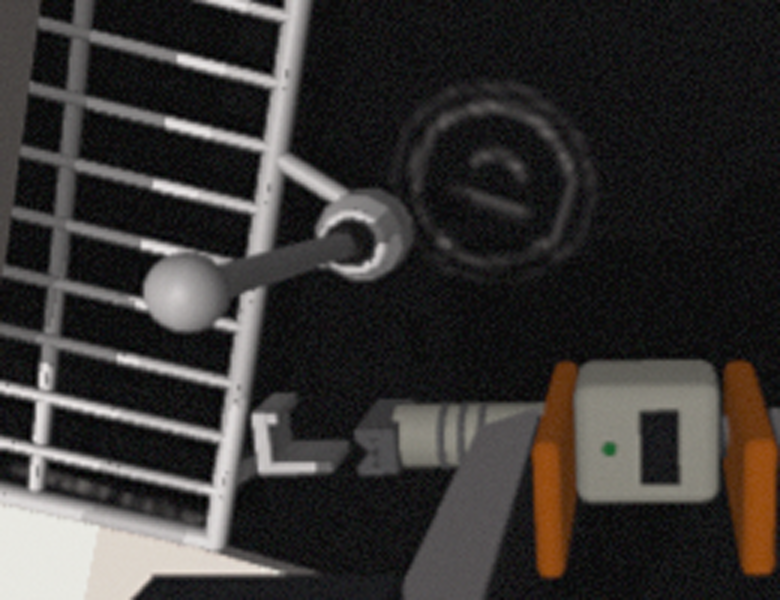

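The mast model projects to within 1.5 px: ball at (162,197) and socket at (218,179). It also needs 7.5 mm of lane correction. I'll move closer and then check.

>>> {"name": "servo_tool", "arguments": {
  "plan": [
    [0.02,-0.07,0,0,0,0,36],
    [0.1,-0.07,0.02,0,0,0,36],
    [0.19,-0.07,0.02,0,0,0,36],
    [0.19,-0.07,0.02,0,0,0,36],
    [0.19,-0.07,0.02,0,0,0,36],
    [0.19,-0.07,0.02,0,0,0,36]
  ]
}}

```text
time: 9.1
tool_pos: [0.5258, 0.0221, 0.1023]
ee_rot: [-3.141, 0.0, 0.326]
wrist_force: [1.3, 0.4, -0.6]
width: 0.0418
finger_force: 29.9
```

```bash
python3 - <<'E'
from h import *
o,im=shot("w5"); print({k:np.round(v,4).tolist() for k,v in o.items() if k in("time","tool_pos","ee_rot","width","finger_force","wrist_force")})
Rt=Rn.from_euler("xyz",o["ee_rot"]).as_matrix(); zc=o["tool_pos"][2]-.0275
m=np.array([.517,.088,.032]); m=m+(np.array([.525,.091,.119])-m)*(zc-.032)/.087; print(m, "mast in tool",Rt.T@(m-o["tool_pos"]), proj([m],wcam("w5")))
cv2.imwrite("pics/z5.png",cv2.resize(im[160:270,150:270],(600,550),interpolation=2))
E
```

```text
{'time': 9.1, 'tool_pos': [0.5258, 0.0221, 0.1023], 'ee_rot': [-3.1415, 0.0005, 0.3264], 'wrist_force': [1.2701, 0.3748, -0.6002], 'finger_force': 29.9357, 'width': 0.0418}
[0.52093771 0.08947664 0.07482258] mast in tool [ 0.01702107 -0.06541096  0.02749887] [[210.13342378 218.53047741]]
```

View pics/z5.png

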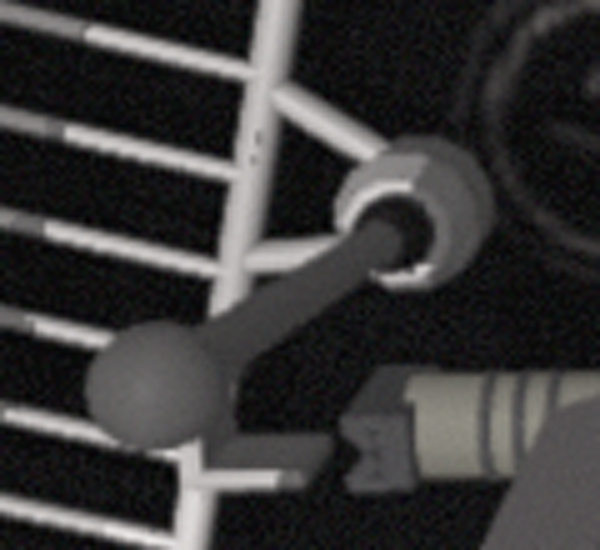

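The mast enters the lane 3 mm clear of the nose and about 7 mm from the hook lip, with about 15 mm left to contact. I'll advance with a small lane correction and then creep in by feel.

>>> {"name": "servo_tool", "arguments": {
  "plan": [
    [0.02,0.015,0,0,0,0,36],
    [0.05,0.015,0,0,0,0,36],
    [0.08,0.015,0,0,0,0,36],
    [0.11,0.015,0,0,0,0,36],
    [0.11,0.015,0,0,0,0,36],
    [0.11,0.015,0,0,0,0,36]
  ]
}}

```text
time: 9.65
tool_pos: [0.5367, 0.0241, 0.1024]
ee_rot: [-3.141, 0.0, 0.326]
wrist_force: [-0.1, -0.1, -0.2]
width: 0.0412
finger_force: 29.9
```

```bash
cat > feel.py <<'E'
from h import *
F=[];P=[]
for i in range(6):
    robot.snapshot("wrist"); o=robot.get_obs(); F.append(o["wrist_force"]);P.append(o["tool_pos"])
Rt=Rn.from_euler("xyz",o["ee_rot"]).as_matrix(); G=np.array(F)@Rt
print(round(o["time"],2),np.mean(P,0).round(5),"tool F",G.mean(0).round(2),"sd",G.std(0).round(2),"w",round(o["width"],4))
E
python3 feel.py
```

```text
9.95 [0.53653 0.02404 0.10245] tool F [0.05 0.2  0.89] sd [0.63 0.46 0.5 ] w 0.0416
```

>>> {"name": "servo_tool", "arguments": {
  "plan": [
    [0.007,0,0,0,0,0,36],
    [0.015,0,0,0,0,0,36],
    [0.015,0,0,0,0,0,36],
    [0.015,0,0,0,0,0,36]
  ]
}}

```text
time: 10.28
tool_pos: [0.5381, 0.0245, 0.1025]
ee_rot: [-3.142, -0.0, 0.326]
wrist_force: [0.4, -0.8, -1.9]
width: 0.0416
finger_force: 29.9
```

```bash
python3 feel.py
```

```text
10.58 [0.53801 0.02452 0.10246] tool F [0.47 0.13 0.78] sd [0.32 0.45 0.42] w 0.0413
```

>>> {"name": "servo_tool", "arguments": {
  "plan": [
    [0.005,0,0,0,0,0,36],
    [0.005,0,0,0,0,0,36],
    [0.005,0,0,0,0,0,36]
  ]
}}

```text
time: 10.83
tool_pos: [0.5385, 0.0247, 0.1025]
ee_rot: [-3.142, -0.0, 0.326]
wrist_force: [-0.0, -0.0, -1.4]
width: 0.0419
finger_force: 29.9
```

```bash
python3 feel.py
```

```text
11.13 [0.53849 0.02468 0.10249] tool F [-0.04 -0.07  0.46] sd [0.52 0.62 0.54] w 0.0417
```

>>> {"name": "servo_tool", "arguments": {
  "plan": [
    [0.005,0,0,0,0,0,36],
    [0.005,0,0,0,0,0,36],
    [0.005,0,0,0,0,0,36]
  ]
}}

```text
time: 11.38
tool_pos: [0.539, 0.0248, 0.1025]
ee_rot: [-3.142, -0.0, 0.326]
wrist_force: [-0.0, 0.1, -1.3]
width: 0.0416
finger_force: 29.9
```

```bash
python3 feel.py
```

```text
11.68 [0.53896 0.02484 0.10247] tool F [0.02 0.04 0.85] sd [0.36 0.36 0.52] w 0.0415
```

>>> {"name": "servo_tool", "arguments": {
  "plan": [
    [0.005,0,0,0,0,0,36],
    [0.005,0,0,0,0,0,36],
    [0.005,0,0,0,0,0,36]
  ]
}}

```text
time: 11.93
tool_pos: [0.5395, 0.025, 0.1025]
ee_rot: [-3.142, -0.0, 0.326]
wrist_force: [-0.1, -0.8, -0.6]
width: 0.0413
finger_force: 29.9
```

```bash
python3 feel.py
```

```text
12.23 [0.53943 0.025   0.10247] tool F [ 0.14 -0.15  0.74] sd [0.46 0.31 0.57] w 0.0411
```

>>> {"name": "servo_tool", "arguments": {
  "plan": [
    [0.005,0,0,0,0,0,36],
    [0.005,0,0,0,0,0,36],
    [0.005,0,0,0,0,0,36]
  ]
}}

```text
time: 12.48
tool_pos: [0.5399, 0.0252, 0.1025]
ee_rot: [-3.142, -0.0, 0.326]
wrist_force: [-0.4, 0.3, -0.8]
width: 0.0414
finger_force: 29.9
```

```bash
python3 feel.py
```

```text
12.78 [0.53991 0.02517 0.10248] tool F [-0.22 -0.06  0.89] sd [0.41 0.41 0.39] w 0.0417
```

>>> {"name": "servo_tool", "arguments": {
  "plan": [
    [0.005,0,0,0,0,0,36],
    [0.005,0,0,0,0,0,36],
    [0.005,0,0,0,0,0,36]
  ]
}}

```text
time: 13.03
tool_pos: [0.5404, 0.0253, 0.1025]
ee_rot: [-3.142, -0.0, 0.326]
wrist_force: [-0.0, -0.4, -0.8]
width: 0.0415
finger_force: 29.9
```

```bash
python3 feel.py
```

```text
13.33 [0.54038 0.02532 0.10248] tool F [-0.33 -0.12  0.9 ] sd [0.48 0.5  0.58] w 0.0418
```

>>> {"name": "servo_tool", "arguments": {
  "plan": [
    [0.003,0,0,0,0,0,36],
    [0.003,0,0,0,0,0,36],
    [0.003,0,0,0,0,0,36]
  ]
}}

```text
time: 13.58
tool_pos: [0.5407, 0.0254, 0.1025]
ee_rot: [-3.142, -0.0, 0.326]
wrist_force: [0.6, 0.9, -0.0]
width: 0.0413
finger_force: 29.9
```

```bash
python3 feel.py; python3 - <<'E'
from h import *
o,im=shot("w6"); cv2.imwrite("pics/z6.png",cv2.resize(im[180:300,150:270],(600,600),interpolation=2))
E
```

```text
13.88 [0.54067 0.02541 0.10248] tool F [0.17 0.27 0.64] sd [0.39 0.37 0.26] w 0.0413
```

View pics/z6.png

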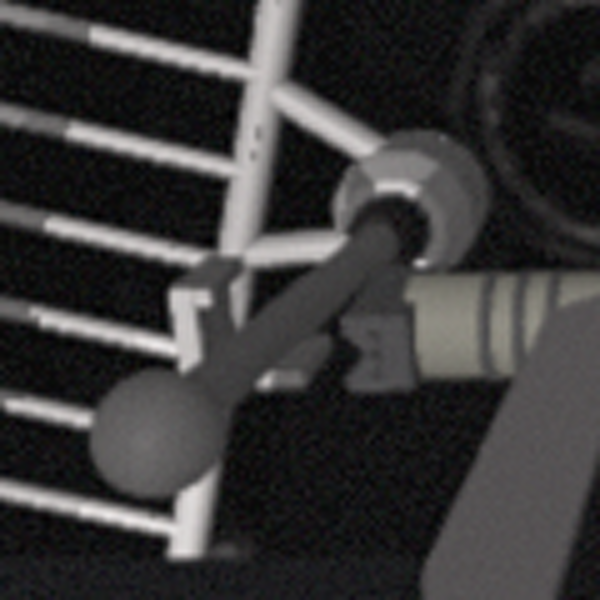

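The mast is inside the open hook at about crop (285,310), and its back face is just a millimetre or so away. I'll keep creeping.

>>> {"name": "servo_tool", "arguments": {
  "plan": [
    [0.004,0,0,0,0,0,36],
    [0.004,0,0,0,0,0,36],
    [0.004,0,0,0,0,0,36]
  ]
}}

```text
time: 14.18
tool_pos: [0.5411, 0.0256, 0.1025]
ee_rot: [-3.142, -0.0, 0.326]
wrist_force: [0.3, -0.1, 0.0]
width: 0.0416
finger_force: 29.9
```

```bash
python3 feel.py
```

```text
14.48 [0.54104 0.02555 0.10247] tool F [0.35 0.15 0.78] sd [0.31 0.77 0.63] w 0.0414
```

>>> {"name": "servo_tool", "arguments": {
  "plan": [
    [0.004,0,0,0,0,0,36],
    [0.004,0,0,0,0,0,36],
    [0.004,0,0,0,0,0,36]
  ]
}}

```text
time: 14.73
tool_pos: [0.5414, 0.0257, 0.1025]
ee_rot: [-3.142, -0.0, 0.326]
wrist_force: [0.4, 0.4, -0.7]
width: 0.0415
finger_force: 29.9
```

```bash
python3 feel.py
```

```text
15.03 [0.54142 0.02567 0.10247] tool F [-0.18  0.    0.91] sd [0.57 0.55 0.44] w 0.0419
```

>>> {"name": "servo_tool", "arguments": {
  "plan": [
    [0.004,0,0,0,0,0,36],
    [0.004,0,0,0,0,0,36],
    [0.004,0,0,0,0,0,36]
  ]
}}

```text
time: 15.28
tool_pos: [0.5418, 0.0258, 0.1025]
ee_rot: [-3.142, -0.0, 0.326]
wrist_force: [-0.6, -0.8, 0.0]
width: 0.042
finger_force: 29.9
```

```bash
python3 feel.py
```

```text
15.58 [0.54181 0.02579 0.10248] tool F [-0.06 -0.05  0.69] sd [0.57 0.16 0.47] w 0.0414
```

>>> {"name": "servo_tool", "arguments": {
  "plan": [
    [0.004,0,0,0,0,0,36],
    [0.004,0,0,0,0,0,36],
    [0.004,0,0,0,0,0,36]
  ]
}}

```text
time: 15.83
tool_pos: [0.5422, 0.026, 0.1025]
ee_rot: [-3.142, -0.0, 0.326]
wrist_force: [0.0, -0.2, -1.2]
width: 0.0416
finger_force: 29.9
```

```bash
python3 feel.py
```

```text
16.13 [0.54218 0.02593 0.10247] tool F [-0.43 -0.04  0.76] sd [0.56 0.36 0.38] w 0.0413
```

>>> {"name": "servo_tool", "arguments": {
  "plan": [
    [0.003,0,0,0,0,0,36],
    [0.003,0,0,0,0,0,36],
    [0.003,0,0,0,0,0,36]
  ]
}}

```text
time: 16.38
tool_pos: [0.5425, 0.026, 0.1025]
ee_rot: [-3.142, -0.0, 0.326]
wrist_force: [-0.4, -0.7, -0.3]
width: 0.042
finger_force: 29.9
```

```bash
python3 feel.py
```

```text
16.68 [0.54247 0.02603 0.10248] tool F [-0.03  0.02  0.88] sd [0.42 0.55 0.7 ] w 0.0414
```

>>> {"name": "servo_tool", "arguments": {
  "plan": [
    [0.004,0,0,0,0,0,36],
    [0.004,0,0,0,0,0,36],
    [0.004,0,0,0,0,0,36]
  ]
}}

```text
time: 16.93
tool_pos: [0.5428, 0.0262, 0.1025]
ee_rot: [-3.142, 0.0, 0.326]
wrist_force: [-0.1, 0.0, -0.4]
width: 0.0419
finger_force: 29.9
```

```bash
python3 feel.py
```

```text
17.23 [0.54279 0.02615 0.10244] tool F [ 0.1  -0.02  0.67] sd [0.4  0.31 0.36] w 0.0418
```

>>> {"name": "servo_tool", "arguments": {
  "plan": [
    [0.004,0,0,0,0,0,36],
    [0.004,0,0,0,0,0,36],
    [0.004,0,0,0,0,0,36]
  ]
}}

```text
time: 17.48
tool_pos: [0.5431, 0.0263, 0.1024]
ee_rot: [-3.141, 0.0, 0.326]
wrist_force: [-1.7, -0.3, -0.3]
width: 0.0416
finger_force: 29.9
```

```bash
python3 feel.py
```

```text
17.78 [0.54309 0.02625 0.10242] tool F [-1.2   0.32  0.57] sd [0.44 0.54 0.34] w 0.0421
```

Contact is felt at 1.2 N. I'll confirm it with a tiny step more.

>>> {"name": "servo_tool", "arguments": {
  "plan": [
    [0.002,0,0,0,0,0,36],
    [0.002,0,0,0,0,0,36],
    [0.002,0,0,0,0,0,36]
  ]
}}

```text
time: 18.03
tool_pos: [0.5433, 0.0263, 0.1024]
ee_rot: [-3.141, 0.0, 0.326]
wrist_force: [-1.3, -0.0, -0.2]
width: 0.0417
finger_force: 29.9
```

```bash
python3 feel.py
```

```text
18.33 [0.5433  0.02632 0.10242] tool F [-1.37  0.16  0.84] sd [0.26 0.39 0.27] w 0.0416
```

Confirmed at about 1.4 N. Now I let the tabs go in stages, watching the sideways force along the clip.

>>> {"name": "servo_tool", "arguments": {
  "plan": [
    [0,0,0,0,0,0,44],
    [0,0,0,0,0,0,46],
    [0,0,0,0,0,0,48],
    [0,0,0,0,0,0,50],
    [0,0,0,0,0,0,50]
  ]
}}

```text
time: 18.75
tool_pos: [0.5433, 0.0265, 0.1024]
ee_rot: [-3.141, 0.0, 0.326]
wrist_force: [-1.4, 1.2, -1.9]
width: 0.05
finger_force: 8.2
```

```bash
python3 feel.py
```

```text
19.05 [0.54336 0.0264  0.10245] tool F [-1.71 -0.9   0.78] sd [0.45 0.77 0.23] w 0.0499
```

>>> {"name": "servo_tool", "arguments": {
  "plan": [
    [0,0,0,0,0,0,51],
    [0,0,0,0,0,0,51]
  ]
}}

```text
time: 19.22
tool_pos: [0.5434, 0.0263, 0.1025]
ee_rot: [-3.141, 0.0, 0.326]
wrist_force: [-1.5, -0.1, 0.3]
width: 0.0515
finger_force: 8.0
```

```bash
python3 feel.py
```

```text
19.52 [0.54338 0.02635 0.10247] tool F [-1.51 -0.93  0.59] sd [0.4  0.58 0.49] w 0.051
```

>>> {"name": "servo_tool", "arguments": {
  "plan": [
    [0,0,0,0,0,0,52],
    [0,0,0,0,0,0,53],
    [0,0,0,0,0,0,53]
  ]
}}

```text
time: 19.77
tool_pos: [0.5435, 0.0262, 0.1025]
ee_rot: [3.141, -0.0, 0.326]
wrist_force: [-1.4, 0.0, -1.8]
width: 0.0533
finger_force: 7.5
```

```bash
python3 feel.py
```

```text
20.07 [0.54345 0.02619 0.10249] tool F [-1.98 -0.31  0.72] sd [0.48 0.54 0.42] w 0.0532
```

>>> {"name": "servo_tool", "arguments": {
  "plan": [
    [0,0,0,0,0,0,54],
    [0,0,0,0,0,0,55],
    [0,0,0,0,0,0,56],
    [0,0,0,0,0,0,57],
    [0,0,0,0,0,0,58],
    [0,0,0,0,0,0,59],
    [0,0,0,0,0,0,59]
  ]
}}

```text
time: 20.65
tool_pos: [0.5438, 0.0265, 0.1028]
ee_rot: [-3.142, -0.001, 0.326]
wrist_force: [-0.6, 0.3, -0.7]
width: 0.0589
finger_force: 0.1
```

```bash
python3 feel.py; python3 - <<'E'
from h import *
o=robot.get_obs(); print(o["finger_force"])
o,im=shot("w7"); cv2.imwrite("pics/z7.png",cv2.resize(im[180:380,140:440],(795,530),interpolation=2))
E
```

```text
20.95 [0.5436  0.02642 0.10262] tool F [ 0.05 -0.29  0.1 ] sd [0.5  0.43 0.4 ] w 0.0588
0.19811624195426702
```

View pics/z7.png

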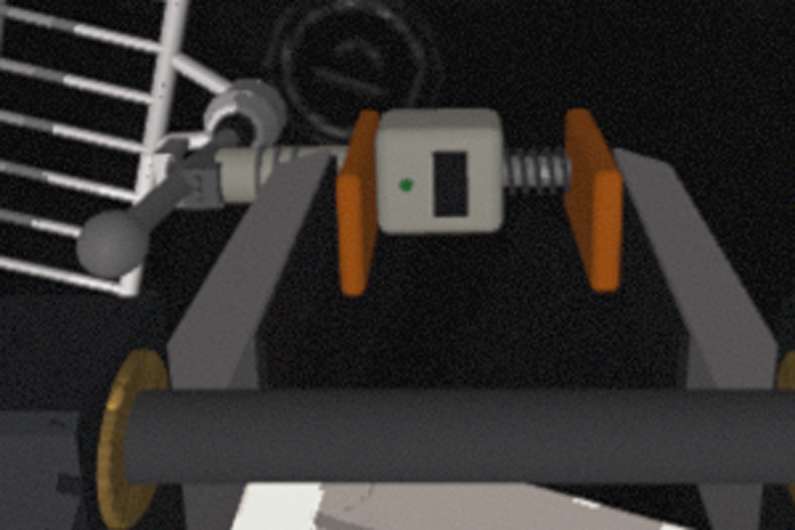

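The clip hangs level on the mast with the jaws barely touching. I open a bit and withdraw upward.

>>> {"name": "servo_tool", "arguments": {
  "plan": [
    [0,0,0,0,0,0,62],
    [0,0,0,0,0,0,66],
    [0,0,0,0,0,0,70],
    [0,0,0,0,0,0,70],
    [0,0,-0.1,0,0,0,70],
    [0,0,-0.3,0,0,0,70],
    [0,0,-0.6,0,0,0,70],
    [0,0,-0.9,0,0,0,70],
    [0,0,-0.9,0,0,0,70],
    [0,0,-0.9,0,0,0,70],
    [0,0,-0.9,0,0,0,70]
  ]
}}

```text
time: 21.92
tool_pos: [0.5432, 0.0263, 0.1924]
ee_rot: [-3.141, 0.0, 0.326]
wrist_force: [-0.2, 0.6, -0.3]
width: 0.0699
finger_force: 0.0
```

```bash
python3 - <<'E'
from h import *
import time
o,im=shot("w8"); print(o["time"],o["tool_pos"]); a=im
for i in range(8): robot.snapshot("wrist")
o,im=shot("w9"); print("drift",np.abs(a.astype(int)-im)[150:300,150:420].mean())
s=robot.snapshot("scene")[:,:,::-1]
cv2.imwrite("pics/z8.png",np.hstack([cv2.resize(im[140:300,140:440],(450,240)),cv2.resize(s[130:210,200:310],(330,240))]))
E
```

```text
21.9167 [0.5432053  0.02634996 0.1924039 ]
drift 4.643925925925926
```

View pics/z8.png

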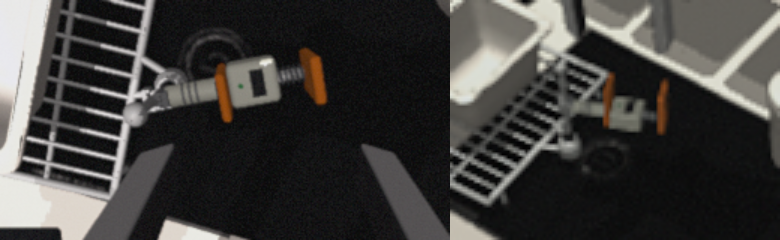

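The clip hangs level on the mast, and the gripper is clear of everything. I'm handing in.

```bash
python3 -c "
from bench import robot
print(robot.close_job())"
```

```text
the job is handed in; nothing more can be done
None
```

The sensor is clipped to the mast and hangs level by itself, the gripper is clear of it, and the job is handed in at about 22 s of the 45 s; no verdict came back.

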